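# Plug the bench air jet into its push-in fitting

### The arm

A 7-joint arm with a two-finger parallel gripper is mounted at the origin on the work surface. World frame = base frame: x ahead of the robot, y to its left, z up, the work surface at z = 0. Lengths are in mm, angles in rad, forces in N, time in s.
With the tool pointing down it reaches from about 400 to 875 mm from the base axis. Payload 4.4 kg.
Tool frame: the origin (TCP) lies at the very end of the fingers, on their centre line; the grasp point (between the pads) lies 19 mm behind it; z points along the fingers, y is the line along which they close (so a half turn about z gives the same grasp; the last joint's range is limited). The gripper opens to 85 mm and grips with 20 to 120 N. Pads are 22 mm wide; open, the fingers measure 114 mm over their backs; the gripper's body (76 mm by 85 mm) begins 54 mm behind the grasp point. The pads swing forward as they close: fully open they stand 13 mm farther back than shut.
Start: joints at [1.25, 0.628, 0.038, 1.517, -0.027, 0.996, -0.02], TCP at [163.861, -629.021, 231.313] pointing down, gripper open.
Joint ranges: [-3.06, 3.06], [-0.37, 2.12], [-1.25, 1.32], [0.18, 2.47], [-1.1, 4.24], [0.23, 1.98], [-2.94, 2.94]. Speed limits (rad/s): [2.57, 2.57, 3.14, 3.14, 3.14, 3.14, 3.14].

### API

Orientations are given as [roll, pitch, yaw] about the fixed x, y, z axes, in that order (R = Rz(yaw) Ry(pitch) Rx(roll)).
In Python, from cell import sensors, get_image, camera_params, order gives the robot as it stands.
- The arm moves only by the shell command python3 -m inch 'ROWS' [OPENING]. ROWS is JSON, a list that holds one entry, the list of rows, each a list of 4 numbers: the shift along the tool's x, y, z in cm, then the turn about the tool's z in degrees. A call has 1 to 8 rows; each row is the pose to reach, as a shift and turn from the pose commanded when the call began, along the tool's axes at that moment; what a row does not reach only later rows make up. A row lasts 1/12 s, in which the tool goes at most 41.7 mm and 7.16 degrees, less where a joint would pass 70% of its speed; a pose out of reach is approached as far as the arm can. A call with a gripper value outside its range is refused whole. OPENING is the finger opening in cm, from 0 to 8.54, set as the call begins (- or left out, the last holds). The fingers move at their own pace and stop on an object; the grip force is fixed at half the most. Time passes only in rows, so rows that repeat a pose let the fingers close. It gives the time, the measured TCP pose, the force, the opening and the grip force at its end, in the units of the state.
- sensors.read_state(): the state, without advancing time (a new reading comes with each control period).
- get_image(name): name is "scene" or "top" or "wrist"; returns the picture (384x512x3 uint8, blue, green, red); there is no depth.
- camera_params(name): a dict with "mtx" (3x3 intrinsics, pixels), "rvec" (rotation vector, rad) and "tvec" (3), from world to camera coordinates, as OpenCV has them. Camera axes: x right, y down, z forward; pixel columns grow to the right and rows downward; lengths in mm; the calibration is good to about 2 mm. A picture is of the moment at which its call begins: read the wrist's pose just before it. camera_params takes no time and is no camera call; for the wrist camera it gives the pose at the moment of the call.
- order.finish_job(): hands the job in; it is judged then, once.
The state is a dict: "clock": time; "qpos": joint angles; "qd": joint speeds; "tau": joint torques, N m; "eef_pos": TCP position; "tool_rot": TCP orientation; "force": force on the tool from outside, world axes, zero at the start; "torque": the same for the moment, N m; "width": finger opening in mm; "gripper_force": force on a finger pad.
Only numpy, scipy, OpenCV 4.12 (cv2) and the standard library are available. Lean on these libraries where they do the work, as an engineer would, in place of code of your own. Each camera call takes 0.05 s, during which the arm holds its last target. There are 200 camera calls.

### The job

Take the metal air jet out of the wooden rack and push its stem upright down into the push-in fitting on the manifold, past the grip and on until it is fully home against the stop inside (feel for it, how deep it lies differs) - firmly but without ramming it - and let go so that the fitting holds it there. Then turn the air on by swinging the shut-off lever fully over, away from its starting side. Leave the burnisher, mallet, wax jar and gouge where they are.

Things in the scene. Friction and masses are not known exactly. Their poses are not given: they have to be found in the camera images.
- jet: Air jet, one rigid aluminium piece, 113 mm tall, about 0.12 kg, upright in one of the two rack holes (which one varies). Origin at the centre of the stem's lower end, z up along the stem. Straight stem 12 mm in diameter from 0 to 50 mm, its lowest 9 mm tapering to 7 mm at the end; then the grip sleeve, then a tapered brass nozzle from 95 to 113 mm. Round about z.
- jet_grip (a point): Middle of the jet's ribbed grip sleeve (22 mm in diameter, 45 mm long), on its axis 72 mm above the stem's lower end: hold the jet here.
- rack: Fixed wooden block 75 mm (x) by 180 mm (y) by 50 mm high; origin at the centre of its underside, z up. Two holes, 13.5 mm in diameter and 40 mm deep, at y = -50 and +50 mm hold the jet and the burnisher; the jet's lower end stands 10 mm above the bench, its sleeve begins 10 mm above the block.
- manifold: Fixed aluminium block, 75 mm (x) by 200 mm (y, from -50 to +150 mm) by 40 mm high. Origin on the bench directly under the fitting's axis, z up. The push-in fitting (brass, 34 mm wide, 42 mm wide at its hexagon) stands on it with a black release collar, 29 mm wide, on top, which does not move. The shut-off lever stands at y = +110 mm, pivot 62 mm above the bench.
- mouth (a point): Centre of the fitting's open mouth, on the collar's top face, 90 mm above the bench; axes as the manifold's. Bore 13.5 mm, straight down. The valve pin lies at a hidden depth, different each time, 26 to 38 mm below the mouth; it yields 6 mm (2 to 4 N more) to a hard stop, 32 to 44 mm below the mouth. Pushing down with more than about 25 N damages the fitting.
- collet (a point): Middle of the fitting's sprung grip, inside on its axis, 16 mm below the mouth. When the jet's end is 19 to 25 mm below the mouth its taper spreads the grip and the push rises to about 6 to 10 N; then 4 to 8 N of sliding drag remains. It holds the jet when let go.
- valve (a joint): Travel of the valve pin hidden in the fitting, m: 0 shut (no jet on it), 0.006 pressed onto the hard stop; above 0.004 the jet is home.
- lever (a joint): Shut-off lever, rad: 0 off (leaning 0.5 rad towards the manifold's -x side), grows to 1.0 fully on (leaning 0.5 rad to +x). Turns about the manifold's y axis, takes about 3 N at the ball and stays where it is left.
- lever_ball (a point): Centre of the lever's black ball, 26 mm in diameter, 75 mm from the pivot (128 mm above the bench at either end of its swing, 137 mm upright).
- burnisher: Bystander: steel rod with an egg-shaped wooden handle (36 mm wide, top 130 mm above the bench), in the other rack hole. Origin at the rod's lower end.
- mallet: Bystander: wooden carver's mallet standing on its head, 92 mm wide, 225 mm tall. Origin under its centre.
- wax_jar: Bystander: glass jar, 56 mm wide, 55 mm tall. Origin under its centre.
- gouge: Bystander: carving gouge lying on the bench, 245 mm long, blade along its x axis. Origin under the front end of the handle.

How it is judged:
By the outcome, as a careful person would: the job done as asked, in the order asked, and still so for the second after the job is handed in, with the robot touching nothing.
It also fails if it takes over 54 s, if anything falls off the work surface, if the arm or the gripper's body presses on something with over 40 N, if the wrist force passes 120 N, or if a joint passes its speed limit or range.

## Working session

There is one attempt and no reset: what is moved stays moved. The work goes in short steps, Python scripts to look and compute and a shell command to move; the robot and the scene stay as the last step left them, time stands still between calls to the robot, and variables do not carry over. Pictures are saved under pics/ and viewed, at most 10 in all, crops included, and the job is handed in when it is done.

```bash
mkdir -p pics; ls; python3 - <<'E'
from cell import sensors,get_image,camera_params
import cv2
s=sensors.read_state();print(s)
a=get_image("scene");b=get_image("top");cv2.imwrite("pics/scene0.png",a);cv2.imwrite("pics/top0.png",b)
for n in("scene","top","wrist"):print(n,camera_params(n))
E
```

```text
pics
{'clock': 0.0, 'qpos': array([ 1.25019626,  0.62932149,  0.03843842,  1.51842567, -0.02703587,
        0.99630927, -0.01996244]), 'qd': array([ 1.07996409e-03, -3.70951860e-04,  8.36897945e-04,  1.63090580e-03,
       -9.54595883e-04, -9.39168656e-05, -1.35163936e-03]), 'tau': array([-4.27923387e-04, -5.63399506e+01,  1.22637190e+00, -1.93448961e+01,
        1.10356836e-02,  1.05149823e-02, -1.84406943e-06]), 'eef_pos': array([ 163.70643326, -628.36606328,  230.38655339]), 'tool_rot': array([-3.13964630e+00, -6.46406375e-06,  2.54819649e-01]), 'force': array([-0.05130128,  0.43075676, -0.29500317]), 'torque': array([ 0.01554566, -0.02851337,  0.02086996]), 'gripper_force': 0.0, 'width': 85.18512786901415}
scene {'mtx': array([[415.42045724,   0.        , 259.86949512],
       [  0.        , 415.42045724, 195.59563524],
       [  0.        ,   0.        ,   1.        ]]), 'rvec': array([ 2.25801141,  1.23188866, -0.3733999 ]), 'tvec': array([-341.87168664, -326.01272755, 1488.92100623])}
top {'mtx': array([[437.66078792,   0.        , 254.39566501],
       [  0.        , 437.66078792, 190.35388732],
       [  0.        ,   0.        ,   1.        ]]), 'rvec': array([ 2.19282966, -2.17963367,  0.06618372]), 'tvec': array([  -8.52583528,  579.21969516, 1222.13046753])}
wrist {'mtx': array([[316.80435274,   0.        , 258.23993374],
       [  0.        , 316.80435274, 189.20773115],
       [  0.        ,   0.        ,   1.        ]]), 'rvec': array([-2.28342776,  1.76333917,  0.27835266]), 'tvec': array([-647.86906193,  -39.4933875 ,  379.7572212 ])}
```

View pics/scene0.png

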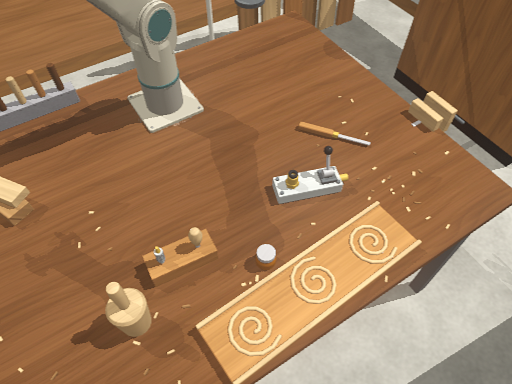

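View pics/top0.png

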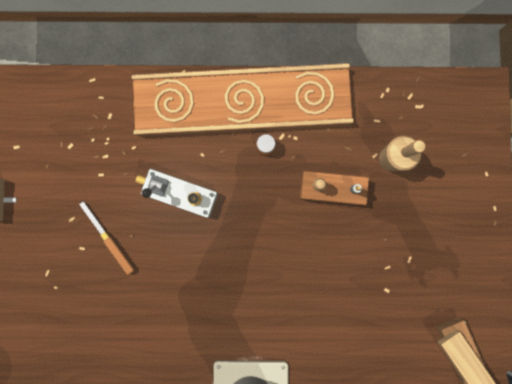

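The top view shows the jet at (357,188), the burnisher at (320,185), the fitting at (194,199), the lever ball at (146,193), the mallet at (404,153) and the jar at (265,143). The scene view shows the jet at (159,255), the fitting at (293,178) and the ball at (328,150).

```bash
cat > h.py <<'E'
import cv2,numpy as np
from cell import sensors,get_image,camera_params
def ray(n,uv,z,p=None):
    p=p or camera_params(n);R=cv2.Rodrigues(p["rvec"])[0];t=p["tvec"]
    c=-R.T@t;d=R.T@np.linalg.inv(p["mtx"])@np.array([uv[0],uv[1],1.]);return c+d*(z-c[2])/d[2]
def totool(target):
    "shift to bring TCP to target, tool axes, cm (tool pointing down)"
    from scipy.spatial.transform import Rotation as Ro
    s=sensors.read_state();R=Ro.from_euler('xyz',s['tool_rot']).as_matrix()
    return R.T@(np.array(target)-s['eef_pos'])/10
E
python3 - <<'E'
from h import *
for n,uv,z in[("top",(357,188),120),("scene",(158,248),120),("top",(320,185),125),("top",(194,199),90),("scene",(293,174),90),("top",(146,193),128),("scene",(328,150),128),("top",(404,153),100),("top",(265,143),55)]:print(n,uv,ray(n,uv,z).round())
for uv,z in [((149,170),40),((216,193),40),((209,217),40),((141,196),40),((304,172),50),((369,178),50),((367,206),50),((302,199),50)]:print(uv,ray("top",uv,z).round())
a=cv2.imread("pics/top0.png")
c=cv2.resize(a[150:230,130:230],None,fx=5,fy=5,interpolation=cv2.INTER_CUBIC);d=cv2.resize(a[150:230,295:375],None,fx=3.75,fy=5*.75,interpolation=cv2.INTER_CUBIC)
o=np.zeros((400,800,3),np.uint8);o[:,:500]=c;o[:300,500:]=d;cv2.imwrite("pics/c.png",o)
E
```

```text
top (357, 188) [ 580. -272.  120.]
scene (158, 248) [ 585. -274.  120.]
top (320, 185) [ 587. -176.  125.]
top (194, 199) [551. 156.  90.]
scene (293, 174) [558. 158.  90.]
top (146, 193) [564. 275. 128.]
scene (328, 150) [563. 276. 128.]
top (404, 153) [ 676. -403.  100.]
top (265, 143) [709. -34.  55.]
(149, 170) [633. 290.  40.]
(216, 193) [570. 102.  40.]
(209, 217) [503. 120.  40.]
(141, 196) [560. 311.  40.]
(304, 172) [ 629. -142.   50.]
(369, 178) [ 613. -322.   50.]
(367, 206) [ 536. -316.   50.]
(302, 199) [ 554. -137.   50.]
```

View pics/c.png

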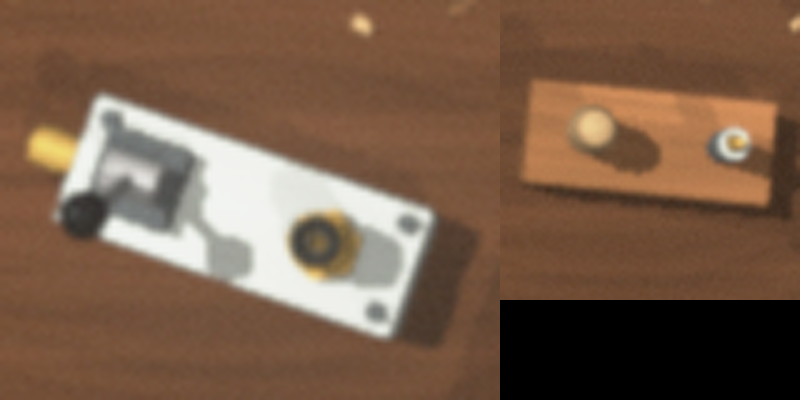

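The crop shows the mouth at about (193.6,198.6), the lever ball at (147,193) and the jet nozzle at (357.5,188.5) in full-picture pixels. The lever leans to -x. Next I move above the jet.

```bash
python3 -c "
from h import *
print(totool((583,-273,190)), totool((583,-273,190))/14)"
```

```text
[ 49.5355425  -23.82089826   4.08814619] [ 3.53825304 -1.70149273  0.29201044]
```

```bash
python3 -m inch '[[[2,-1,0,0],[5,-2.4,0,0],[8.5,-4.1,0,0],[12,-5.8,0,0],[15.5,-7.5,0,0],[19,-9.1,0,0],[22.5,-10.8,0,0],[26,-12.5,0,0]]]' && python3 -m inch '[[[3.5,-1.7,0.5,0],[7,-3.4,1,0],[10.5,-5.1,1.5,0],[14,-6.8,2,0],[17.5,-8.5,2.5,0],[20.5,-9.9,3,0],[22.5,-10.9,3.5,0],[23.5,-11.3,3.5,0]]]' && python3 -m inch '[[[0,0,0,0],[0,0,0,0],[0,0,0,0]]]' && python3 - <<'E'
from h import *
p=camera_params("wrist");a=get_image("wrist");cv2.imwrite("pics/w1.png",a)
np.savez("w1.npz",**p)
print(sensors.read_state()['eef_pos'],totool((583,-273,190)))
for q in[(583,-273,123),(583,-273,60)]:print(cv2.projectPoints(np.array([q],float),p["rvec"],p["tvec"],p["mtx"],None)[0])
E
```

```text
clock: 0.77
eef_pos: [385.0, -440.9, 231.0]
tool_rot: [-3.141, 0.0, 0.255]
force: [0.9, -1.6, 0.1]
width: 85.0
gripper_force: 0.0
clock: 1.43
eef_pos: [585.2, -269.0, 194.7]
tool_rot: [-3.138, 0.0, 0.26]
force: [-0.6, 0.8, -0.4]
width: 85.3
gripper_force: 0.0
clock: 1.68
eef_pos: [581.1, -276.5, 196.6]
tool_rot: [3.14, 0.002, 0.252]
force: [-0.2, -0.1, 0.5]
width: 85.5
gripper_force: 0.0
[ 581.05273417 -276.65971823  196.69847766] [ 0.28040758 -0.30698157  0.66909174]
[[[255.43972394 198.02827758]]]
[[[255.99332482 174.95086882]]]
```

View pics/w1.png

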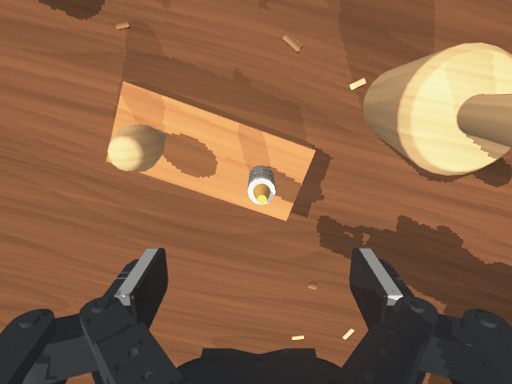

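The wrist picture shows the nozzle tip at about (262,199) and the sleeve top's ring at (262,188). The burnisher is on the left and the mallet at the upper right, both clear of the fingers.

```bash
python3 - <<'E'
from h import *
p=dict(np.load("w1.npz"))
for uv,z in[((262.5,200),123),((262,188),105)]:
  r=ray("wrist",uv,z,p);print(r.round(1),totool((r[0],r[1],64)))
E
```

```text
[ 582.8 -278.3  123. ] [ 0.14601567  0.18509021 13.26992926]
[ 586.  -277.3  105. ] [ 0.48185506  0.16863254 13.26948442]
```

```bash
python3 -m inch '[[[0.3,0.17,1,0],[0.3,0.17,3,0],[0.3,0.17,5,0],[0.3,0.17,7,0],[0.3,0.17,9,0],[0.3,0.17,11,0],[0.3,0.17,12.5,0],[0.3,0.17,13.1,0]]]' && python3 -m inch '[[[0,0,0,0],[0,0,0,0],[0,0,0,0],[0,0,0,0],[0,0,0,0],[0,0,0,0],[0,0,0,0],[0,0,0,0]]]' 1.0 && python3 -m inch '[[[0,0,0,0],[0,0,0,0],[0,0,0,0],[0,0,0,0]]]'
```

```text
clock: 2.4
eef_pos: [583.9, -275.4, 62.5]
tool_rot: [-3.139, 0.004, 0.253]
force: [-1.0, -0.6, -0.2]
width: 85.3
gripper_force: 0.0
clock: 3.07
eef_pos: [587.1, -275.9, 66.5]
tool_rot: [3.139, -0.002, 0.254]
force: [0.8, -1.2, 6.3]
width: 20.6
gripper_force: 58.3
clock: 3.4
eef_pos: [587.1, -275.9, 66.5]
tool_rot: [3.139, -0.002, 0.255]
force: [-0.5, -1.8, 5.4]
width: 20.6
gripper_force: 58.3
```

```bash
python3 -m inch '[[[0,0,-0.8,0],[0,0,-2,0],[0,0,-4,0],[0,0,-6,0],[0,0,-8.5,0],[0,0,-11,0],[0,0,-13,0],[0,0,-14,0]]]' && python3 -c "
from h import *
print(totool((548,157,206)),totool((556,157,206)))"
```

```text
clock: 4.07
eef_pos: [586.8, -274.3, 208.3]
tool_rot: [3.141, -0.002, 0.255]
force: [1.2, -0.1, -1.5]
width: 20.5
gripper_force: 59.0
[  7.13397332 -42.71223201   0.21979311] [  7.90804367 -42.51021343   0.22168591]
```

```bash
python3 -m inch '[[[0.3,-1.5,0,0],[0.8,-4.2,0,0],[1.4,-7.6,0,0],[2.1,-11.1,0,0],[2.7,-14.6,0,0],[3.4,-18.1,0,0],[4,-21.6,0,0],[4.7,-25.1,0,0]]]' && python3 -m inch '[[[0.6,-3.4,0,0],[1.2,-6.8,0,0],[1.8,-10.1,0,0],[2.4,-13,0,0],[2.9,-15.3,0,0],[3.2,-16.8,0,0],[3.2,-17.4,0,0],[3.2,-17.4,0,0]]]' && python3 -m inch '[[[0,0,0,0],[0,0,0,0],[0,0,0,0],[0,0,0,0]]]' && python3 - <<'E'
from h import *
p=camera_params("wrist");a=get_image("wrist");cv2.imwrite("pics/w2.png",a)
np.savez("w2.npz",**p)
print(sensors.read_state()['eef_pos'],totool((555,157,206)))
for n in("scene","top"):cv2.imwrite(f"pics/{n}2.png",get_image(n))
for q in[(555,157,90)]:
  for n,p in(("w",p),("s",camera_params("scene")),("t",camera_params("top"))):print(n,cv2.projectPoints(np.array([q],float),p["rvec"],p["tvec"],p["mtx"],None)[0])
E
```

```text
clock: 4.73
eef_pos: [565.7, -16.8, 203.6]
tool_rot: [-3.139, 0.004, 0.256]
force: [0.9, 0.1, -2.1]
width: 20.7
gripper_force: 59.0
clock: 5.4
eef_pos: [553.1, 158.9, 203.9]
tool_rot: [-3.14, 0.004, 0.259]
force: [0.2, 0.0, -2.0]
width: 20.7
gripper_force: 59.1
clock: 5.73
eef_pos: [555.7, 154.8, 205.3]
tool_rot: [3.141, 0.0, 0.252]
force: [0.5, 0.1, -1.4]
width: 20.6
gripper_force: 59.1
[555.72787714 155.13801929 205.34678146] [-0.02390087 -0.19846504 -0.06538421]
w [[[256.7666646  185.08568991]]]
s [[[292.10651742 173.58365787]]]
t [[[193.56983022 197.32935525]]]
```

View pics/w2.png

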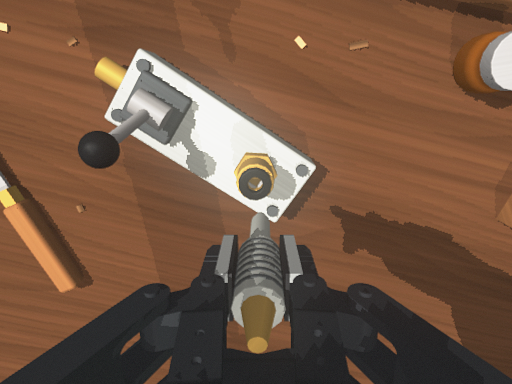

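The wrist picture shows the collar mouth at about (256,184), the jet's stem end at about (260,216) and the lever ball at (99,149). I'll magnify for the fit.

```bash
python3 - <<'E'
from h import *
a=cv2.imread("pics/w2.png")[150:250,215:305]
cv2.imwrite("pics/c2.png",cv2.resize(a,None,fx=6,fy=6,interpolation=cv2.INTER_CUBIC))
E
```

```text
(no output)
```

View pics/c2.png

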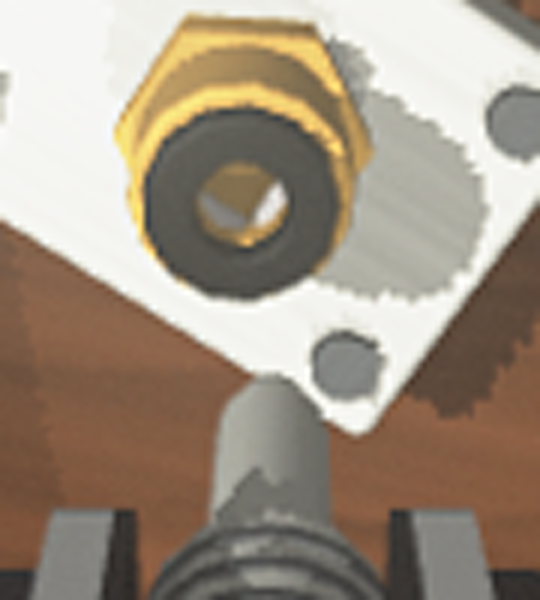

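The crop shows the mouth centre at full-picture (255.4,183.9). The far edge of the stem end is at (260.2,212.5); that edge lies 3.5 mm to the camera side of the axis.

```bash
python3 - <<'E'
from h import *
p=dict(np.load("w2.npz"))
R=cv2.Rodrigues(p["rvec"])[0];print("cam",(-R.T@p["tvec"]).round(1))
m=ray("wrist",(255.4,183.9),90,p);s=sensors.read_state();print(s['eef_pos'],s['tool_rot'])
z=s['eef_pos'][2]-56.5
e=ray("wrist",(260.2,212.5),z,p);c=np.cos(.254);sn=np.sin(.254);e=e-3.5*np.array([c,sn,0])
d=(m-e);print(m.round(1),e.round(1),"shift",c*d[0]+sn*d[1],sn*d[0]-c*d[1],z)
t=cv2.imread("pics/top0.png")
print("from tcp",totool((m[0],m[1],200)))
print(ray("top",(193.6,198.6),90))
E
```

```text
cam [631.4 175.4 346.8]
[555.71211302 155.67195004 205.39282693] [ 3.14147677e+00 -1.01664085e-04  2.53614030e-01]
[555.7 158.4  90. ] [551.1 153.3 148.9] shift 5.794106307939481 -3.741338681727291 148.89282693058087
from tcp [ 0.06937971 -0.26198394  0.53925939]
[551.60359764 156.86773253  90.        ]
```

```bash
python3 -m inch '[[[0.3,-0.2,0.5,0],[0.58,-0.37,1.5,0],[0.58,-0.37,2.5,0],[0.58,-0.37,3.5,0],[0.58,-0.37,4.3,0],[0.58,-0.37,4.8,0],[0.58,-0.37,4.8,0],[0.58,-0.37,4.8,0]]]' && python3 -m inch '[[[0,0,0,0],[0,0,0,0],[0,0,0,0]]]' && python3 - <<'E'
from h import *
p=camera_params("wrist");a=get_image("wrist")
np.savez("w3.npz",**p)
print(sensors.read_state()['eef_pos'])
c=cv2.projectPoints(np.array([[557,160,95.]]),p["rvec"],p["tvec"],p["mtx"],None)[0].ravel().astype(int);print(c)
x0,y0=c[0]-45,c[1]-45
cv2.imwrite("pics/c3.png",cv2.resize(a[y0:y0+90,x0:x0+90],None,fx=6,fy=6,interpolation=cv2.INTER_CUBIC));print(x0,y0)
E
```

```text
clock: 6.55
eef_pos: [560.1, 161.3, 156.9]
tool_rot: [3.141, 0.001, 0.255]
force: [-0.0, 0.9, -1.2]
width: 20.8
gripper_force: 59.0
clock: 6.8
eef_pos: [560.6, 161.5, 157.9]
tool_rot: [-3.142, -0.001, 0.255]
force: [-0.2, 0.5, -1.4]
width: 20.5
gripper_force: 59.0
[560.54197164 161.46001812 157.7982516 ]
[260 212]
215 167
```

View pics/c3.png

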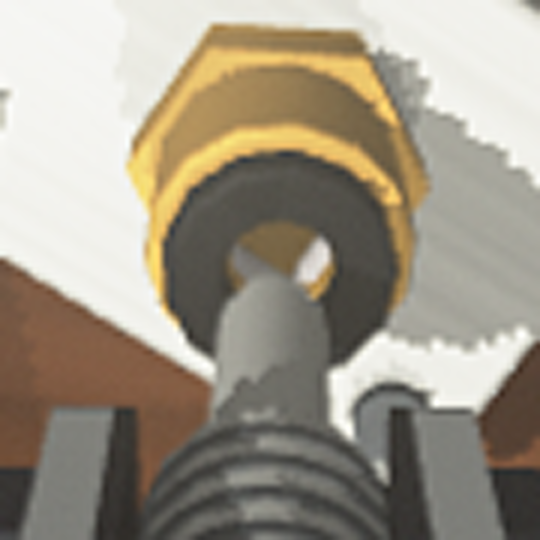

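The crop shows the mouth centre at full-picture about (261.8,211.8) and the stem's far edge at about (260.3,214).

```bash
python3 - <<'E'
from h import *
p=dict(np.load("w3.npz"))
m=ray("wrist",(261.8,211.8),90,p);s=sensors.read_state();z=s['eef_pos'][2]-56.5
c=np.cos(.254);sn=np.sin(.254)
e=ray("wrist",(260.3,214),z,p)-3.5*np.array([c,sn,0])
d=(m-e);print(m.round(1),e.round(1),"shift",c*d[0]+sn*d[1],sn*d[0]-c*d[1],z)
E
```

```text
[555.8 158.7  90. ] [554.9 159.6 101.3] shift 0.5830376066030928 1.1336957965916121 101.29825160480246
```

```bash
python3 -m inch '[[[0.06,0.1,0,0],[0.06,0.1,0.3,0],[0.06,0.1,0.6,0],[0.06,0.1,0.9,0],[0.06,0.1,1.2,0],[0.06,0.1,1.5,0],[0.06,0.1,1.7,0],[0.06,0.1,1.7,0]]]' && python3 -m inch '[[[0,0,0.2,0],[0,0,0.4,0],[0,0,0.6,0],[0,0,0.8,0],[0,0,0.8,0],[0,0,0.8,0]]]'
```

```text
clock: 7.52
eef_pos: [560.5, 160.4, 139.6]
tool_rot: [3.141, 0.002, 0.255]
force: [-0.7, -0.4, -1.4]
width: 20.4
gripper_force: 59.0
clock: 8.02
eef_pos: [560.2, 160.3, 131.7]
tool_rot: [3.141, 0.002, 0.255]
force: [-2.4, -1.3, -3.5]
width: 20.6
gripper_force: 59.0
```

```bash
python3 -m inch '[[[0,0,0.1,0],[0,0,0.2,0],[0,0,0.3,0],[0,0,0.4,0],[0,0,0.5,0],[0,0,0.6,0],[0,0,0.6,0]]]' && python3 -m inch '[[[0,0,0.1,0],[0,0,0.2,0],[0,0,0.3,0],[0,0,0.4,0],[0,0,0.4,0]]]'
```

```text
clock: 8.6
eef_pos: [560.4, 160.2, 126.4]
tool_rot: [3.141, 0.001, 0.255]
force: [-5.5, -2.5, 2.1]
width: 20.5
gripper_force: 59.4
clock: 9.02
eef_pos: [560.4, 160.3, 123.0]
tool_rot: [3.142, 0.001, 0.255]
force: [-5.1, -1.1, 6.1]
width: 20.9
gripper_force: 59.8
```

```bash
python3 -m inch '[[[-0.05,0,0.1,0],[-0.05,0,0.2,0],[-0.05,0,0.2,0],[-0.05,0,0.2,0]]]' && python3 -m inch '[[[-0.03,0,0.1,0],[-0.03,0,0.2,0],[-0.03,0,0.2,0],[-0.03,0,0.2,0]]]'
```

```text
clock: 9.35
eef_pos: [560.3, 160.2, 120.9]
tool_rot: [3.141, 0.0, 0.255]
force: [-5.4, -1.5, 4.9]
width: 20.4
gripper_force: 59.8
clock: 9.68
eef_pos: [560.2, 160.1, 118.8]
tool_rot: [3.141, 0.0, 0.255]
force: [-4.4, -1.7, 4.6]
width: 20.7
gripper_force: 59.8
```

```bash
python3 -m inch '[[[-0.03,0,0.1,0],[-0.03,0,0.2,0],[-0.03,0,0.2,0]]]'; python3 -m inch '[[[-0.03,0,0.1,0],[-0.03,0,0.2,0],[-0.03,0,0.2,0]]]'
```

```text
clock: 9.93
eef_pos: [560.1, 160.1, 116.9]
tool_rot: [3.141, -0.0, 0.255]
force: [-4.8, -2.3, 4.3]
width: 20.9
gripper_force: 59.8
clock: 10.18
eef_pos: [560.0, 160.1, 114.9]
tool_rot: [3.141, -0.001, 0.255]
force: [-4.5, -2.0, 3.9]
width: 20.4
gripper_force: 59.8
```

```bash
python3 -m inch '[[[0,0,0.1,0],[0,0,0.2,0],[0,0,0.2,0]]]'
```

```text
clock: 10.43
eef_pos: [560.0, 160.1, 112.8]
tool_rot: [3.141, -0.001, 0.255]
force: [-3.4, -1.2, 3.3]
width: 20.9
gripper_force: 59.8
```

```bash
python3 -m inch '[[[0,0,0.1,0],[0,0,0.2,0],[0,0,0.2,0]]]'
```

```text
clock: 10.68
eef_pos: [560.0, 160.1, 110.7]
tool_rot: [3.141, -0.001, 0.255]
force: [-4.0, -2.5, 3.3]
width: 20.6
gripper_force: 59.8
```

```bash
python3 -m inch '[[[0,0,0.1,0],[0,0,0.15,0],[0,0,0.15,0]]]'
```

```text
clock: 10.93
eef_pos: [560.0, 160.1, 109.3]
tool_rot: [3.141, -0.001, 0.255]
force: [-4.7, -2.2, 5.1]
width: 20.7
gripper_force: 59.8
```

```bash
python3 -m inch '[[[0,0,0.1,0],[0,0,0.15,0],[0,0,0.15,0]]]'
```

```text
clock: 11.18
eef_pos: [560.0, 160.0, 108.0]
tool_rot: [3.141, -0.001, 0.255]
force: [-5.6, -1.7, 7.6]
width: 20.8
gripper_force: 59.8
```

```bash
python3 -m inch '[[[0,0,0.1,0],[0,0,0.15,0],[0,0,0.15,0]]]'
```

```text
clock: 11.43
eef_pos: [560.0, 160.1, 106.6]
tool_rot: [3.141, -0.001, 0.255]
force: [-4.9, -2.7, 8.9]
width: 20.8
gripper_force: 59.8
```

```bash
python3 -m inch '[[[0,0,0.1,0],[0,0,0.1,0],[0,0,0.1,0]]]'
```

```text
clock: 11.68
eef_pos: [559.9, 160.0, 105.5]
tool_rot: [3.141, -0.001, 0.255]
force: [-4.5, -2.7, 7.4]
width: 20.9
gripper_force: 59.9
```

```bash
python3 -m inch '[[[0,0,0.1,0],[0,0,0.1,0],[0,0,0.1,0]]]'
```

```text
clock: 11.93
eef_pos: [559.9, 160.0, 104.5]
tool_rot: [3.141, -0.001, 0.255]
force: [-5.9, -2.0, 8.1]
width: 20.8
gripper_force: 59.9
```

```bash
python3 -m inch '[[[0,0,0.05,0],[0,0,0.05,0],[0,0,0.05,0]]]'
```

```text
clock: 12.18
eef_pos: [560.0, 160.0, 104.1]
tool_rot: [3.141, -0.001, 0.255]
force: [-4.9, -1.6, 8.5]
width: 20.7
gripper_force: 59.9
```

```bash
python3 -m inch '[[[0,0,0.05,0],[0,0,0.05,0],[0,0,0.05,0]]]'
```

```text
clock: 12.43
eef_pos: [560.0, 160.0, 103.7]
tool_rot: [3.141, -0.001, 0.255]
force: [-4.4, -2.4, 9.3]
width: 20.7
gripper_force: 59.9
```

```bash
python3 -m inch '[[[0,0,0.05,0],[0,0,0.05,0],[0,0,0.05,0]]]'
```

```text
clock: 12.68
eef_pos: [560.0, 160.0, 103.4]
tool_rot: [3.141, -0.001, 0.255]
force: [-5.4, -2.5, 11.1]
width: 20.7
gripper_force: 60.1
```

```bash
python3 -m inch '[[[0,0,0.05,0],[0,0,0.05,0],[0,0,0.05,0]]]'
```

```text
clock: 12.93
eef_pos: [560.0, 160.1, 103.3]
tool_rot: [3.141, -0.001, 0.255]
force: [-7.0, -3.0, 13.5]
width: 20.6
gripper_force: 60.4
```

```bash
python3 -m inch '[[[0,0,0.05,0],[0,0,0.05,0],[0,0,0.05,0]]]'
```

```text
clock: 13.18
eef_pos: [560.0, 160.0, 103.2]
tool_rot: [3.141, -0.001, 0.254]
force: [-7.7, -3.8, 17.2]
width: 20.9
gripper_force: 60.7
```

Force climbs steeply with almost no motion, so the jet is on the stop at about 17 N. I ease off and let go.

```bash
python3 -m inch '[[[-0.05,0,-0.05,0],[-0.05,0,-0.1,0],[-0.05,0,-0.1,0]]]' && python3 -m inch '[[[0,0,0,0],[0,0,0,0],[0,0,0,0],[0,0,0,0],[0,0,0,0],[0,0,0,0]]]' 6 && python3 -m inch '[[[0,0,-1,0],[0,0,-2.5,0],[0,0,-4.5,0],[0,0,-6.5,0],[0,0,-8.5,0],[0,0,-10,0],[0,0,-11,0],[0,0,-11,0]]]' && python3 - <<'E'
from h import *
p=camera_params("wrist");a=get_image("wrist");cv2.imwrite("pics/w4.png",a)
np.savez("w4.npz",**p);print(sensors.read_state()['eef_pos'])
E
```

```text
clock: 13.43
eef_pos: [559.9, 160.0, 103.3]
tool_rot: [3.141, -0.002, 0.255]
force: [-4.7, -2.2, 7.8]
width: 20.4
gripper_force: 60.1
clock: 13.93
eef_pos: [559.6, 160.3, 102.3]
tool_rot: [-3.141, -0.001, 0.255]
force: [0.3, -0.1, -0.3]
width: 60.3
gripper_force: 0.0
clock: 14.6
eef_pos: [560.8, 160.5, 215.1]
tool_rot: [-3.141, -0.005, 0.255]
force: [1.3, 0.1, 0.1]
width: 60.0
gripper_force: 0.0
[559.87603584 160.29365684 213.51646467]
```

View pics/w4.png

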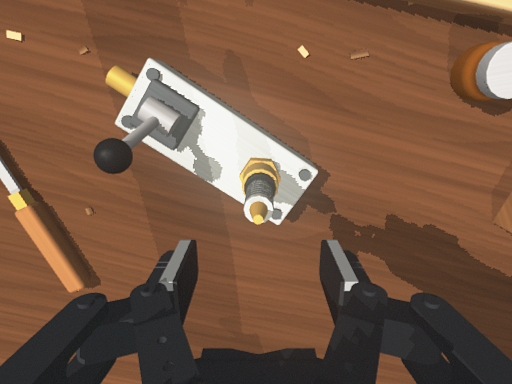

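The wrist picture shows the jet upright in the fitting at (259,190), nothing dragged along, and the lever ball at (113,155). Next I plan the lever push.

```bash
python3 - <<'E'
from h import *
p=dict(np.load("w4.npz"))
b=ray("wrist",(113,155),128,p);m=np.array([555.8,158.7]);print(b)
d=b[:2]-m;yaw=np.arctan2(d[1],d[0])-np.arctan2(110,-36);yaw=(yaw+np.pi)%(2*np.pi)-np.pi;print("yaw",yaw,np.hypot(*d))
x=np.array([np.cos(yaw),np.sin(yaw)])
s=sensors.read_state();print("turn deg",np.degrees(s['tool_rot'][2]-yaw))
st=b[:2]-48*x;print(st,totool((st[0],st[1],213)))
E
```

```text
[564.46366191 272.67992839 128.        ]
yaw -0.39215066497762496 114.30871844499711
turn deg 37.06407500879841
[520.10737726 291.02441017] [ -0.55432861 -13.65332917   0.05244515]
```

```bash
python3 -m inch '[[[0,-1.5,0,5],[-0.1,-4,0,12],[-0.2,-7,0,19],[-0.3,-10,0,26],[-0.5,-12.5,0,32],[-0.55,-13.6,0,35],[-0.55,-13.6,0,35],[-0.55,-13.6,0,35]]]' 0 && python3 -m inch '[[[0,0,1,0],[0,0,3,0],[0,0,5,0],[0,0,7,0],[0,0,8.5,0],[0,0,9.2,0],[0,0,9.2,0],[0,0,9.2,0]]]' && python3 -c "
from h import *
b=np.array([564.5,272.7]);x=np.array([np.cos(.35),-np.sin(.35)])
e=b-24*x;print('contact',totool((*e,122)));e=b+50*x;print('end',totool((*e,122)))"
```

```text
clock: 15.32
eef_pos: [518.9, 290.1, 211.1]
tool_rot: [3.139, 0.001, -0.353]
force: [0.2, -1.4, 1.2]
width: 0.4
gripper_force: 0.0
clock: 15.98
eef_pos: [520.2, 289.0, 120.2]
tool_rot: [3.141, -0.0, -0.358]
force: [-0.6, 0.5, 0.4]
width: -0.1
gripper_force: 0.0
contact [ 2.32403209 -0.00349707 -0.18410375]
end [ 9.72382311 -0.0591068  -0.18351471]
```

```bash
python3 -m inch '[[[0.5,0,0,0],[1.1,0,0,0],[1.8,0,0,0],[2.5,0,0,0],[3.2,0,0,0],[4,0,0,0],[4.8,0,0,0],[5.6,0,0,0]]]' && python3 -m inch '[[[0.8,0,0,0],[1.6,0,0,0],[2.3,0,0,0],[2.9,0,0,0],[3.3,0,0,0],[3.5,0,0,0],[3.5,0,0,0],[3.5,0,0,0]]]'
```

```text
clock: 16.65
eef_pos: [572.1, 271.0, 120.5]
tool_rot: [3.142, 0.001, -0.356]
force: [-2.9, 1.2, 2.5]
width: -0.2
gripper_force: 1.8
clock: 17.32
eef_pos: [602.5, 259.0, 119.4]
tool_rot: [3.14, 0.005, -0.355]
force: [-6.5, 1.9, -1.1]
width: -0.1
gripper_force: 3.4
```

```bash
python3 -m inch '[[[0.2,0,0,0],[0.4,0,0,0],[0.4,0,0,0],[0.4,0,0,0]]]'
```

```text
clock: 17.65
eef_pos: [602.7, 259.0, 119.2]
tool_rot: [3.138, 0.011, -0.354]
force: [-13.0, 3.1, 4.2]
width: -0.5
gripper_force: 6.9
```

```bash
python3 -m inch '[[[0.2,0,0,0],[0.4,0,0,0],[0.4,0,0,0],[0.4,0,0,0]]]'
```

```text
clock: 17.98
eef_pos: [602.9, 258.9, 119.2]
tool_rot: [3.136, 0.018, -0.353]
force: [-20.7, 5.0, 8.5]
width: -0.0
gripper_force: 10.5
```

The lever is hard on its stop: force rises and nothing moves. I back off, rise and check.

```bash
python3 -m inch '[[[-0.8,0,0,0],[-1.8,0,0,0],[-3,0,0,0],[-4,0,0,0],[-4,0,-2,0],[-4,0,-5,0],[-4,0,-8,0],[-4,0,-11,0]]]' && python3 -m inch '[[[0,0,-2,0],[0,2,-3,0],[0,5,-3,0],[0,5,-3,0],[0,5,-3,0],[0,5,-3,0]]]' && python3 - <<'E'
from h import *
a=get_image("wrist");b=get_image("scene")[100:290,110:400]
o=np.zeros((384,800,3),np.uint8);o[:,:512]=a;o[:190,512:]=cv2.resize(b,(288,190));cv2.imwrite("pics/f.png",o)
E
```

```text
clock: 18.65
eef_pos: [575.8, 269.1, 231.9]
tool_rot: [-3.142, -0.002, -0.357]
force: [0.3, 0.9, -0.4]
width: 0.1
gripper_force: 0.0
clock: 19.15
eef_pos: [558.2, 223.0, 260.7]
tool_rot: [-3.14, -0.001, -0.357]
force: [0.3, 0.6, -0.4]
width: -0.2
gripper_force: 0.0
```

View pics/f.png

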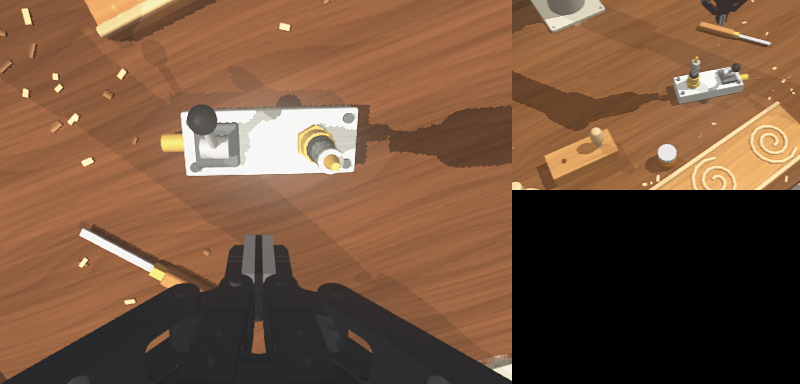

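The lever ball at (202,119) now leans to +x, the jet stands in the fitting at (325,150), and the bystanders are untouched. The gripper is clear.

```bash
python3 -c "
from cell import order
print(order.finish_job())"
```

```text
the job is handed in; nothing more can be done
None
```

The jet is pushed home onto the fitting's hard stop (peak push about 18 N) and let go, the shut-off lever is swung fully over against its +x stop, the bystanders look undisturbed, and the job was handed in at about 19 s.

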